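# Sweep the hex nuts into the tray's trough and shut its lid

## Robot

A 6-joint arm with a two-finger parallel gripper is mounted at the origin on a cart in front of the work surface, level with it; the furniture and walls round the work are solid. World frame = base frame: x ahead of the robot, y to its left, z up, the work surface at z = 0. Lengths are in m, angles in rad, forces in N, time in s.
With the tool pointing down it reaches from about 0.25 to 0.775 m from the base axis. Payload 4 kg.
Tool frame: the origin (TCP) lies where the fingers leave the gripper's body, on its centre line; the fingertips stand 97 mm ahead of it and the grasp point (between the pads) lies 78 mm ahead of it; z points along the fingers, x is the direction in which the jaws open and shut, and the axes are right-handed (so a half turn about z gives the same grasp; the last joint's range is limited). The gripper opens to 94 mm and grips with 3 to 60 N. Pads are 16 mm wide; open, the fingers measure 119 mm over their backs; the gripper's body (75 mm by 177 mm) begins 78 mm behind the grasp point.
Start: joints at [-1.253, 0.087, 1.371, -0, 1.684, -0.103], TCP at [0.225, -0.502, 0.303] pointing down, gripper open.
Joint ranges: [-3.1, 3.1], [-0.76, 2.03], [0.27, 2.55], [-1.08, 4.22], [0.17, 2.65], [-2.57, 2.57]. Speed limits (rad/s): [2.79, 2.79, 3.14, 3.14, 3.14, 3.14].

## Interface

Orientations are given as [roll, pitch, yaw] about the fixed x, y, z axes, in that order (R = Rz(yaw) Ry(pitch) Rx(roll)).
In Python, from bench import * gives the robot as it stands.
- The arm moves only by the tool jog_arm, never from a script. Its argument "moves" is a list of rows, each a list of 7 numbers: the turn, a rotation vector about the world's x, y, z in rad, then the shift along the world's x, y, z in mm, then the finger opening in mm, from 0 to 94. In form: [[rx, ry, rz, tx, ty, tz, fingers], ...]. A call has 1 to 12 rows; each row shifts and turns the commanded pose from where the row before left it; what a row does not reach is not made up. A row lasts 1/8 s, in which the tool goes at most 62.5 mm and 10.7 degrees, less where a joint would pass 70% of its speed; a pose out of reach is approached as far as the arm can. A call is refused whole if a number of a shift passes 62.5 or a number of a turn 0.188, either way. A call with a gripper value outside its range is refused whole. The fingers move at their own pace and stop on an object; the grip force is fixed at half the most. Time passes only in rows, so rows that do not move let the fingers close. It gives the time, the measured TCP pose, the force and the opening at its end, in the units of the state.
- get_obs(): the state, without advancing time (a new reading comes with each control period).
- snapshot(name): name is "scene" or "top" or "wrist"; returns the picture (480x640x3 uint8, red, green, blue); there is no depth.
- get_calibration(name): a dict with "camera_matrix" (3x3 intrinsics, pixels), "R" (3x3) and "t" (3): a world point X has camera coordinates R X + t. Camera axes: x right, y down, z forward; pixel columns grow to the right and rows downward; lengths in m; the calibration is good to about 2 mm. A picture is of the moment at which its call begins: read the wrist's pose just before it. get_calibration takes no time and is no camera call; for the wrist camera it gives the pose at the moment of the call.
- close_job(): hands the job in, once; it reports no verdict.
Trained networks look in the newest picture that a camera, given by its name, has taken for a name from the list of things; names that differ only in an ending like _2 or _b are one class to them, and where a whole thing is asked for, a point or a joint stands for the part that bears it (a point fixed in the world has none). Each returns a list of dicts, best first, with "conf" (0 to 1); they miss things now and then, are a little off and sometimes report something else, mostly with a low value. They report only what shows in the picture. A call takes as long as a camera call.
- look_for(label, camera): "bbox" ([left, top, right, bottom] in pixels, round what is visible of it).
The state is a dict: "time": time; "joint_positions": joint angles; "qvel": joint speeds; "joint_torque": joint torques, N m; "tool_pos": TCP position; "ee_rot": TCP orientation; "wrist_force": force on the tool from outside, world axes, zero at the start; "wrist_torque": the same for the moment, N m; "width": finger opening in m.
Only numpy, scipy, OpenCV 4.12 (cv2) and the standard library are available. Lean on these libraries where they do the work, as an engineer would, in place of code of your own. Each camera call takes 0.05 s, during which the arm holds its last target.

## Task

Clear the four hex nuts off the deck of the parts tray: sweep them with the fingers along the deck and over its open edge into the trough, only pushing them and never picking one up, then push the hinged trough lid over and down until it is fully shut over them. Leave the heat sink standing on the deck, and the multimeter, solder spool and screwdriver round the tray, where they are.

Things in the scene. Friction and masses are not known exactly. Their poses are not given: they have to be found in the camera images.
- tray: Grey plastic parts tray, fixed, 260 (x) x 230 (y) mm, on four feet; origin on the table under its middle, z up. Its flat deck, a dark mat 40 mm above the table, spans x -125..125, y -35..110 mm. A rim 12 mm high bounds the deck at +x, -x and +y; at y = -35 mm the deck ends in an open straight edge, over which the nuts are swept (towards the tray's -y) into the trough.
- trough (a point): Middle of the trough's floor, 13 mm above the table (27 mm below the deck). The trough runs along the deck's open edge; inside it measures 250 mm (tray x, -125..125) by 75 mm (tray y, -110..-35 mm); its other walls are 5 mm thick and reach up to the deck's height.
- lid (a joint): Angle (rad) of the trough's flat aluminium lid, hinged on the trough's outer wall along the tray's x axis at tray y = -113.5 mm, 41.5 mm above the table. 0 = fully shut, level over the trough, upper face 44 mm above the table; pi/2 = upright; starts open at 1.85..2.1, leaning outwards (-y). Light hinge friction (0.045 N m): it stays where it is left, and under 1 N at its free edge moves it.
- lid_edge (a point): Middle of the lid's free edge, 75 mm from the hinge line, on top of its turned-up lip, with a small black finger tab beside it. The lid is 256 mm long (tray x), 75 mm wide and 3 mm thick; the lip stands 7 mm up, so its top is 49 mm above the table when shut.
- nut_0: Steel hex nut, 22 mm across flats, 25 mm across corners, 11 mm high, 25 g, lying flat on the deck; origin in the middle of its underside, z up. The four nuts are alike.
- nut_1: Steel hex nut, 22 mm across flats, 25 mm across corners, 11 mm high, 25 g, lying flat on the deck; origin in the middle of its underside, z up. The four nuts are alike.
- nut_2: Steel hex nut, 22 mm across flats, 25 mm across corners, 11 mm high, 25 g, lying flat on the deck; origin in the middle of its underside, z up. The four nuts are alike.
- nut_3: Steel hex nut, 22 mm across flats, 25 mm across corners, 11 mm high, 25 g, lying flat on the deck; origin in the middle of its underside, z up. The four nuts are alike.
- heat_sink: Small finned aluminium heat sink, 45 x 45 x 18 mm, standing loose in the deck's far (+x, +y) corner; origin in the middle of its underside. To be left alone.
- multimeter: Hand multimeter, 145 x 70 x 43 mm, lying beside the tray's +y side; origin in the middle of its underside. To be left alone.
- solder_spool: Spool of solder standing on its flange, about 55 x 78 x 36 mm, on the table beyond the open lid, near the tray's front (-x) end; origin at its underside. To be left alone.
- screwdriver: Screwdriver with an orange handle, 224 x 25 x 24 mm, lying in front of the tray, to the right; origin in the middle of its underside. To be left alone.

How it is judged:
On the way, in this order (a step that is already met when the one before it is completed fails the run):
1. all four nuts lie in the trough, the lid still open (y of nut_0 in the frame of tray between -0.112 and -0.036 m and x of nut_0 in the frame of tray between -0.127 and 0.127 m and height (world z) of each of nut_0, nut_1, nut_2, nut_3 below 0.038 m and y of nut_1 in the frame of tray between -0.112 and -0.036 m and x of nut_1 in the frame of tray between -0.127 and 0.127 m and y of nut_2 in the frame of tray between -0.112 and -0.036 m and x of nut_2 in the frame of tray between -0.127 and 0.127 m and y of nut_3 in the frame of tray between -0.112 and -0.036 m and x of nut_3 in the frame of tray between -0.127 and 0.127 m and value of joint lid above 0.5 rad), for 0.2 s.
2. the lid is pushed fully shut (value of joint lid below 0.06 rad), for 0.2 s.
At the end, for the whole second after the job is handed in: All four nuts rest in the trough, below deck level, under the lid, which is shut to within 0.06 rad; the heat sink is within 15 mm and the multimeter, spool and screwdriver within 20 mm of where they stood (y of nut_0 in the frame of tray between -0.112 and -0.036 m and x of nut_0 in the frame of tray between -0.127 and 0.127 m and height (world z) of each of nut_0, nut_1, nut_2, nut_3 below 0.038 m and y of nut_1 in the frame of tray between -0.112 and -0.036 m and x of nut_1 in the frame of tray between -0.127 and 0.127 m and y of nut_2 in the frame of tray between -0.112 and -0.036 m and x of nut_2 in the frame of tray between -0.127 and 0.127 m and y of nut_3 in the frame of tray between -0.112 and -0.036 m and x of nut_3 in the frame of tray between -0.127 and 0.127 m and value of joint lid below 0.06 rad and linear speed of each of nut_0, nut_1, nut_2, nut_3 below 0.03 m/s and distance of heat_sink from where it was at the start of the episode below 0.015 m and distance of each of multimeter, solder_spool, screwdriver from where it was at the start of the episode below 0.02 m); the robot touches nothing.
It fails at once if a nut is lifted or carried instead of being swept: raised more than 35 mm above the deck, or more than 6 mm while the fingers press it with over 8 N (height (world z) of any of nut_0, nut_1, nut_2, nut_3 above 0.075 m or (height (world z) of nut_0 above 0.046 m and contact force between the fingers and nut_0 above 8 N) or (height (world z) of nut_1 above 0.046 m and contact force between the fingers and nut_1 above 8 N) or (height (world z) of nut_2 above 0.046 m and contact force between the fingers and nut_2 above 8 N) or (height (world z) of nut_3 above 0.046 m and contact force between the fingers and nut_3 above 8 N)).
It fails at once if the heat sink is moved by more than 15 mm (distance of heat_sink from where it was at the start of the episode above 0.015 m).
It fails at once if the multimeter is moved by more than 20 mm (distance of multimeter from where it was at the start of the episode above 0.02 m).
It fails at once if the solder spool is moved by more than 20 mm (distance of solder_spool from where it was at the start of the episode above 0.02 m).
It fails at once if the screwdriver is moved by more than 20 mm (distance of screwdriver from where it was at the start of the episode above 0.02 m).
It also fails if it takes over 67 s, if anything falls off the work surface, if the arm or the gripper's body presses on something with over 40 N, if the wrist force passes 120 N, or if a joint passes its speed limit or range.

## Working session

There is one attempt and no reset: what is moved stays moved. The work goes in short steps, Python scripts to look and compute and a tool call to move; the robot and the scene stay as the last step left them, time stands still between calls to the robot, and variables do not carry over. Pictures are saved under pics/ and viewed, and the job is handed in when it is done.

Besides the shell and the picture viewer there is one more tool, called after "Emit:" as name([rows], argument=value, ...), one row to a line, values as JSON. jog_arm: Moves the arm, as the interface text tells. Its arguments: {"type":"object","properties":{"moves":{"type":"array","items":{"type":"array","items":{"type":"number"}}}},"required":["moves"]}

```bash
mkdir -p pics; ls
python3 - <<'E'
from bench import *
import cv2
o=get_obs(); print(o)
for n in ["scene","top"]:
    im=snapshot(n); cv2.imwrite(f"pics/{n}0.png",im[:,:,::-1])
    c=get_calibration(n); print(n,c)
    for l in ["tray","nut_0","heat_sink","lid","lid_edge","multimeter","solder_spool","screwdriver"]:
        print(l,[(d["bbox"],round(d["conf"],2)) for d in look_for(l,n)][:5])
E
```

```text
pics
{'time': 0.0, 'joint_positions': array([-1.25310320e+00,  8.79464177e-02,  1.37222562e+00, -1.80131909e-05,
        1.68357534e+00, -1.03082861e-01]), 'qvel': array([ 0.00180779, -0.00086231, -0.00136606, -0.00134397,  0.00053709,
        0.0012639 ]), 'joint_torque': array([ 6.44188058e-04, -3.40183568e+01, -3.02424109e+01,  7.16948742e-02,
        3.28317506e-02, -1.72288233e-04]), 'tool_pos': array([ 0.22455585, -0.50171367,  0.30152316]), 'ee_rot': array([-3.14138874e+00,  2.14512009e-03, -1.15002213e+00]), 'wrist_force': array([-0.23235567,  0.19996643, -0.10852012]), 'wrist_torque': array([-0.00800655, -0.03335472, -0.03625851]), 'width': 0.09401851923100832}
scene {'camera_matrix': array([[535.69479454,   0.        , 324.40016435],
       [  0.        , 535.69479454, 245.68016026],
       [  0.        ,   0.        ,   1.        ]]), 'R': array([[-0.87313945, -0.48745958, -0.0032656 ],
       [-0.19180764,  0.34970985, -0.917013  ],
       [ 0.44814878, -0.80005386, -0.39884394]]), 't': array([0.36297019, 0.20243821, 0.70962604])}
tray [([204.7, 193.0, 373.5, 306.9], 0.69
[... 781 characters left out ...]
-0.02237957, -0.10691203],
       [ 0.1064241 ,  0.02196649, -0.99407816]]), 't': array([-0.14595118,  0.51617258,  1.04122754])}
tray [([240.3, 137.4, 403.7, 296.1], 0.98)]
nut_0 [([297.3, 250.6, 301.9, 258.5], 0.65), ([282.4, 210.1, 293.3, 222.8], 0.64), ([307.4, 267.1, 318.5, 277.6], 0.46), ([285.7, 225.7, 300.0, 242.3], 0.4)]
heat_sink [([250.4, 170.9, 280.1, 195.0], 0.92)]
lid [([281.4, 206.5, 292.5, 222.3], 0.61), ([355.0, 137.3, 400.4, 277.6], 0.58)]
lid_edge [([356.8, 138.7, 400.9, 275.7], 0.87), ([243.2, 137.3, 401.2, 297.4], 0.46)]
multimeter [([189.8, 204.7, 240.3, 279.4], 0.94)]
solder_spool [([443.6, 232.4, 472.7, 258.9], 0.72)]
screwdriver [([359.3, 274.6, 468.6, 304.9], 0.64)]
```

Run:
```python
import cv2
a=cv2.imread("pics/top0.png")[110:330,170:490]; cv2.imwrite("pics/top0z.png",cv2.resize(a,None,fx=2.5,fy=2.5,interpolation=cv2.INTER_CUBIC))
a=cv2.imread("pics/scene0.png")[170:370,180:440]; cv2.imwrite("pics/scene0z.png",cv2.resize(a,None,fx=3,fy=3,interpolation=cv2.INTER_CUBIC))
```

```text
(no output)
```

View pics/top0z.png

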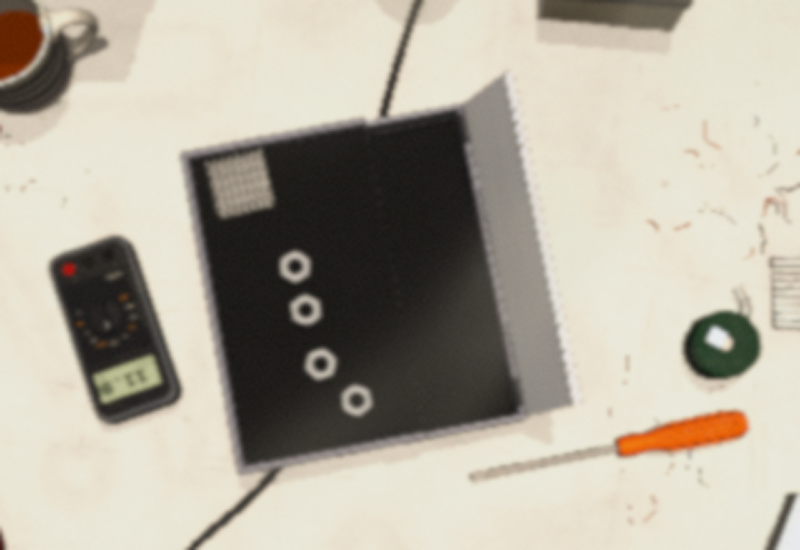

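View pics/scene0z.png

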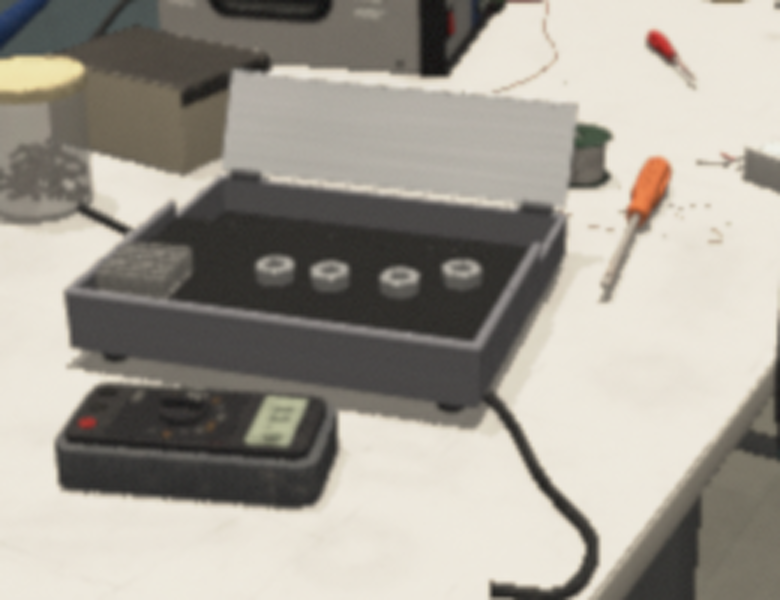

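The top view shows the tray yawed slightly, with the four nuts in a row along tray x, the heat sink at the upper left, and the lid open on the right. Next I compute the tray frame and the nut positions.

```bash
cat > h.py <<'E'
import numpy as np, cv2
from scipy.optimize import least_squares
def ray(c,px,z):
    K,R,t=c["camera_matrix"],c["R"],c["t"]
    d=R.T@np.linalg.solve(K,[px[0],px[1],1.]); o=-R.T@t
    return o+d*(z-o[2])/d[2]
def proj(c,X):
    p=c["camera_matrix"]@(c["R"]@np.asarray(X)+c["t"]); return p[:2]/p[2]
E
python3 - <<'E'
from bench import *
from h import *
c=get_calibration("top")
u=lambda p:(p[0]/2.5+170-.3,p[1]/2.5+110-.3)
pts=[((130,115),(182,154),.052),((-130,115),(240,471),.052),((130,-35),(366,120),.052),((-130,-115),(524,415),.04)]
W=[ray(c,u(p),z)[:2] for _,p,z in pts]
L=np.array([p for p,_,_ in pts])/1000
def f(v):
    a=v[2];R=np.array([[np.cos(a),-np.sin(a)],[np.sin(a),np.cos(a)]])
    return ((L@R.T+v[:2])-W).ravel()
s=least_squares(f,[.55,0,0]);print(s.x,s.fun.reshape(-1,2)*1000)
v=s.x;a=v[2];R=np.array([[np.cos(a),-np.sin(a)],[np.sin(a),np.cos(a)]])
for n,p,z in [("n",(295,266),.051),("n",(306,310),.051),("n",(320,364),.051),("n",(357,400),.051),("hs",(240,184),.058),("hsc",(219,217),.058),("hsc",(274,207),.058),("lidtop",(505,75),.113),("lidbot",(578,403),.113),("spool",(722,344),.036),("sd tip",(472,477),.01),("sd handle",(746,412),.02)]:
    w=ray(c,u(p),z);print(n,w.round(4),((w[:2]-v[:2])@R*1000).round(1))
E
```

```text
[ 0.55506674 -0.1191772   0.21450012] [[ 1.83094279  1.41772979]
 [-2.43004182  1.15922579]
 [ 3.23235526  0.69296889]
 [-2.63325624 -3.26992447]]
n [ 0.5677 -0.0733  0.051 ] [22.1 42.1]
n [ 0.533 -0.083  0.051] [-13.9  40. ]
n [ 0.4907 -0.0953  0.051 ] [-57.8  37.1]
n [ 0.4632 -0.1249  0.051 ] [-91.   13.9]
hs [ 0.6311 -0.0284  0.058 ] [93.6 72.5]
hsc [ 0.6043 -0.0128  0.058 ] [70.8 93.4]
hsc [ 0.6132 -0.0559  0.058 ] [70.3 49.4]
lidtop [ 0.7064 -0.2317  0.113 ] [ 123.9 -142.1]
lidbot [ 0.4614 -0.2883  0.113 ] [-127.5 -145.3]
spool [ 0.5151 -0.4117  0.036 ] [-101.3 -277.3]
sd tip [ 0.4058 -0.2177  0.01  ] [-166.8  -64.5]
sd handle [ 0.4627 -0.4344  0.02  ] [-157.4 -288.3]
```

Emit:
jog_arm([
  [0,0,0.114,28,38,-4,10],
  [0,0,0.114,28,38,-4,10],
  [0,0,0.114,28,38,-4,10],
  [0,0,0.114,28,38,-4,10],
  [0,0,0.114,28,38,-4,10],
  [0,0,0.114,28,38,-4,10],
  [0,0,0.114,28,38,-4,10],
  [0,0,0.114,28,38,-4,10],
  [0,0,0.114,28,38,-4,10],
  [0,0,0.114,28,38,-4,10],
  [0,0,0.11,28,38,-4,10],
  [0,0,0,0,0,0,10],
])

```text
time: 2.4
tool_pos: [0.5336, -0.0816, 0.258]
ee_rot: [-3.141, 0.001, 0.104]
wrist_force: [0.2, -0.7, 0.7]
width: 0.0098
```

Emit:
jog_arm([
  [0,0,0.11,28,36,-20,10],
  [0,0,0,0,0,-40,10],
  [0,0,0,0,0,0,10],
  [0,0,0,0,0,0,10],
])

```text
time: 2.9
tool_pos: [0.5608, -0.0491, 0.2001]
ee_rot: [3.141, -0.001, 0.208]
wrist_force: [0.3, 0.1, 1.7]
width: 0.0099
```

Run:
```python
from bench import *
from h import *
for n in ["wrist","top"]:
    im=snapshot(n); cv2.imwrite(f"pics/{n}1.png",im[:,:,::-1])
o=get_obs();print(o["tool_pos"],o["ee_rot"])
c=get_calibration("wrist")
for l in ["nut_0"]: print([(d["bbox"],round(d["conf"],2)) for d in look_for(l,"wrist")])
R=o["ee_rot"]
for x in (-17.5,17.5):
  p=o["tool_pos"]+np.array([np.cos(R[2])*x/1000,np.sin(R[2])*x/1000,-.097]);print(proj(c,p),proj(get_calibration("top"),p))
for P in [(.5677,-.0733,.051),(.533,-.083,.051),(.4907,-.0953,.051),(.4632,-.1249,.051)]: print(proj(c,P))
```

```text
[ 0.56132571 -0.04899505  0.20115276] [ 3.13990784 -0.00369835  0.20862452]
[([306.9, 268.4, 329.1, 303.0], 0.97), ([254.5, 273.0, 287.4, 304.9], 0.93), ([196.9, 278.7, 235.8, 312.5], 0.88), ([154.8, 304.0, 193.7, 338.2], 0.78)]
[286.20305218 285.14802001] [274.08768179 223.87453421]
[347.73184775 285.06200898] [270.84020748 205.70813383]
[318.65720416 289.54459442]
[270.24664188 292.50289654]
[211.38068145 296.67414027]
[170.39423299 325.02908711]
```

View pics/wrist1.png

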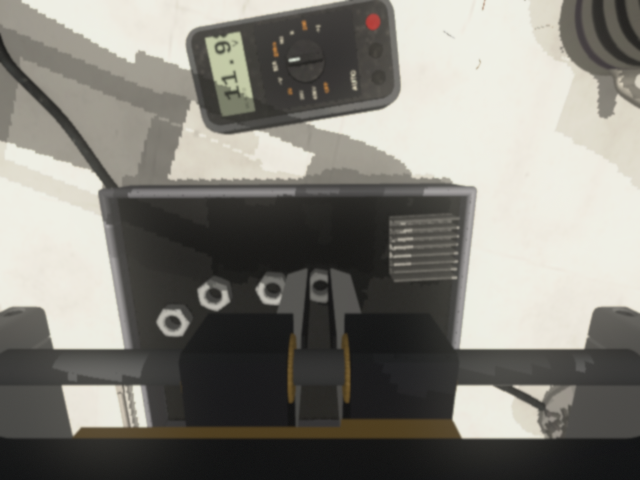

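The wrist view agrees with the nut positions to about 2 mm, at px (319,286), (272,289), (214,295) and (174,321). I'll go down behind the first nut and sweep it.

Emit:
jog_arm([
  [0,0,0.006,-1,6,-20,10],
  [0,0,0,0,0,-20,10],
  [0,0,0,0,0,-12,10],
  [0,0,0,0,0,-6,10],
  [0,0,0,0,0,0,10],
])

```text
time: 3.68
tool_pos: [0.5598, -0.0422, 0.141]
ee_rot: [3.141, -0.0, 0.216]
wrist_force: [0.6, -0.4, 0.0]
width: 0.0101
```

Emit:
jog_arm([
  [0,0,0,2.1,-9.8,0,10],
  [0,0,0,2.1,-9.8,0,10],
  [0,0,0,2.1,-9.8,0,10],
  [0,0,0,2.1,-9.8,0,10],
  [0,0,0,2.1,-9.8,0,10],
  [0,0,0,2.1,-9.8,0,10],
  [0,0,0,2.1,-9.8,0,10],
  [0,0,0,2.1,-9.8,0,10],
  [0,0,0,2.1,-9.8,0,10],
  [0,0,0,2.1,-9.8,0,10],
  [0,0,0,2.1,-9.8,0,10],
  [0,0,0,2.1,-9.8,0,10],
])

```text
time: 5.18
tool_pos: [0.585, -0.1603, 0.1407]
ee_rot: [3.142, -0.0, 0.216]
wrist_force: [1.1, -0.1, 0.4]
width: 0.0095
```

Run:
```python
from bench import *
from h import *
im=[]
for n in ["wrist","scene"]:
    a=snapshot(n)[:,:,::-1]; im.append(a)
    print([([round(x) for x in d["bbox"]],round(d["conf"],2)) for d in look_for("nut_0",n)])
a=cv2.resize(im[1][170:370,180:440],(400,300)); b=cv2.resize(im[0],(400,300))
cv2.imwrite("pics/s2.png",np.hstack([a,b]))
```

```text
[([306, 281, 325, 317], 0.9), ([136, 103, 190, 156], 0.88), ([222, 98, 277, 144], 0.73), ([73, 155, 134, 200], 0.63)]
[([303, 259, 322, 271], 0.69), ([286, 258, 297, 266], 0.63), ([332, 257, 340, 267], 0.57)]
```

View pics/s2.png

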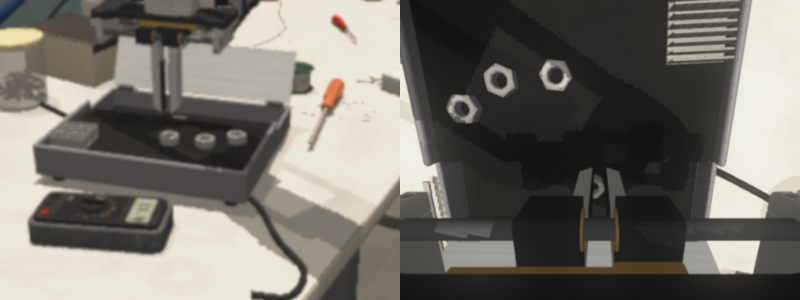

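The first nut is over the edge in front of the fingers, and three remain at px (163,130), (250,121) and (104,178) in the wrist view. I'll refine their positions.

```bash
cat >> h.py <<'E'
V=[.5551,-.1192,.2145]
def tray(w):
    a=V[2];R=np.array([[np.cos(a),-np.sin(a)],[np.sin(a),np.cos(a)]]);return (np.asarray(w)[:2]-V[:2])@R*1000
def world(p):
    a=V[2];R=np.array([[np.cos(a),-np.sin(a)],[np.sin(a),np.cos(a)]]);return R@np.asarray(p)/1000+V[:2]
E
python3 - <<'E'
from bench import *
from h import *
c=get_calibration("wrist")
tp=get_obs()["tool_pos"]; print(tp,tray(tp))
for b in [(136,103,190,156),(222,98,277,144),(73,155,134,200)]:
    w=ray(c,((b[0]+b[2])/2,(b[1]+b[3])/2),.046); t=tray(w)
    print(w,t,"behind",world(t+[0,30]),(world(t+[0,30])-tp[:2])*1000)
# deck edge & rim in wrist
for p in [(342,130),(575,130)]: pass
E
```

```text
[ 0.58484235 -0.15978485  0.1406444 ] [ 20.42189176 -45.98569243]
[ 0.49141173 -0.09400394  0.046     ] [-56.86552054  38.1752547 ] behind [ 0.48502596 -0.06469145] [-99.81638764  95.09339991]
[ 0.53297145 -0.08077979  0.046     ] [-13.44334308  42.24999529] behind [ 0.52658568 -0.0514673 ] [-58.25666344 108.31755696]
[ 0.4637596  -0.12424996  0.046     ] [-90.32207239  14.50838987] behind [ 0.45737384 -0.09493747] [-127.46851075   64.84738463]
```

Emit:
jog_arm([
  [0,0,0,0,0,28,10],
  [0,0,0,-15,27,0,10],
  [0,0,0,-15,27,0,10],
  [0,0,0,-15,27,0,10],
  [0,0,0,-13.5,27.5,0,10],
  [0,0,0,0,0,0,10],
  [0,0,0,0,0,-20,10],
  [0,0,0,0,0,-8,10],
  [0,0,0,0,0,0,10],
])

```text
time: 6.5
tool_pos: [0.5262, -0.0516, 0.1399]
ee_rot: [-3.141, 0.002, 0.215]
wrist_force: [0.4, -0.2, -0.0]
width: 0.0101
```

Emit:
jog_arm([
  [0,0,0,2.1,-9.8,0,10],
  [0,0,0,2.1,-9.8,0,10],
  [0,0,0,2.1,-9.8,0,10],
  [0,0,0,2.1,-9.8,0,10],
  [0,0,0,2.1,-9.8,0,10],
  [0,0,0,2.1,-9.8,0,10],
  [0,0,0,2.1,-9.8,0,10],
  [0,0,0,2.1,-9.8,0,10],
  [0,0,0,2.1,-9.8,0,10],
  [0,0,0,2.1,-9.8,0,10],
  [0,0,0,2.1,-9.8,0,10],
  [0,0,0,2.1,-9.8,0,10],
])

```text
time: 8.0
tool_pos: [0.5517, -0.1694, 0.1407]
ee_rot: [3.142, -0.0, 0.216]
wrist_force: [0.2, 0.7, 0.1]
width: 0.0101
```

Run:
```python
from bench import *
from h import *
im=[]
c=get_calibration("wrist")
tp=get_obs()["tool_pos"]; print(tp,tray(tp))
for n in ["wrist","scene"]:
    a=snapshot(n)[:,:,::-1]; im.append(a)
for d in look_for("nut_0","wrist"):
    b=d["bbox"];w=ray(c,((b[0]+b[2])/2,(b[1]+b[3])/2),.046); t=tray(w)
    print(np.round(b),t,"behind",(world(t+[0,30])-tp[:2])*1000)
a=cv2.resize(im[1][170:370,180:440],(400,300)); b=cv2.resize(im[0],(400,300))
cv2.imwrite("pics/s3.png",np.hstack([a,b]))
```

```text
[ 0.55169475 -0.16942899  0.14067986] [-14.01890133 -48.35304633]
[204. 101. 257. 152.] [-57.54920614  37.17723461] behind [-67.12436853 103.61685384]
[142. 148. 198. 196.] [-89.98354778  15.06225417] behind [-94.10803989  75.10474489]
[352. 274. 378. 316.] [ 12.73952462 -52.93479469] behind [20.73470023 30.53150966]
[308. 277. 329. 314.] [-13.39540324 -53.76725294] behind [-4.62409591 24.15507655]
[ 57.   0. 637. 438.] [ 1.86246096 -9.48454768] behind [ 0.85813445 70.67072505]
```

View pics/s3.png

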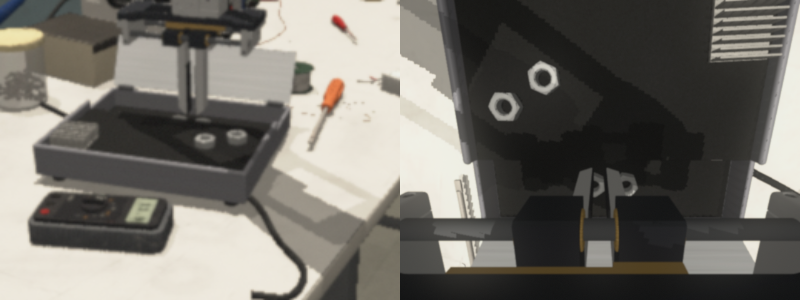

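The second nut is in the trough beside the first. The third is at tray (-57.5, 37).

Emit:
jog_arm([
  [0,0,0,0,0,28,10],
  [0,0,0,-17,26,0,10],
  [0,0,0,-17,26,0,10],
  [0,0,0,-17,26,0,10],
  [0,0,0,-16,26,0,10],
  [0,0,0,0,0,0,10],
  [0,0,0,0,0,-20,10],
  [0,0,0,0,0,-8,10],
  [0,0,0,0,0,0,10],
])

```text
time: 9.28
tool_pos: [0.4845, -0.0651, 0.14]
ee_rot: [-3.141, 0.001, 0.216]
wrist_force: [-0.5, 0.5, 0.2]
width: 0.01
```

Emit:
jog_arm([
  [0,0,0,2.1,-9.6,0,10],
  [0,0,0,2.1,-9.6,0,10],
  [0,0,0,2.1,-9.6,0,10],
  [0,0,0,2.1,-9.6,0,10],
  [0,0,0,2.1,-9.6,0,10],
  [0,0,0,2.1,-9.6,0,10],
  [0,0,0,2.1,-9.6,0,10],
  [0,0,0,2.1,-9.6,0,10],
  [0,0,0,2.1,-9.6,0,10],
  [0,0,0,2.1,-9.6,0,10],
  [0,0,0,2.1,-9.6,0,10],
  [0,0,0,2.1,-9.6,0,10],
])

```text
time: 10.78
tool_pos: [0.5099, -0.1806, 0.1407]
ee_rot: [3.142, -0.0, 0.216]
wrist_force: [0.1, 0.2, 0.4]
width: 0.0101
```

Run:
```python
from bench import *
from h import *
im=[]
c=get_calibration("wrist")
tp=get_obs()["tool_pos"]; print(tp,tray(tp))
for n in ["wrist","scene"]:
    a=snapshot(n)[:,:,::-1]; im.append(a)
for d in look_for("nut_0","wrist"):
    b=d["bbox"];w=ray(c,((b[0]+b[2])/2,(b[1]+b[3])/2),.046); t=tray(w)
    print(np.round(b),t,"behind",(world(t+[0,30])-tp[:2])*1000)
a=cv2.resize(im[1][170:370,180:440],(400,300)); b=cv2.resize(im[0],(400,300))
cv2.imwrite("pics/s4.png",np.hstack([a,b]))
```

```text
[ 0.50988785 -0.18059928  0.14065004] [-57.24540044 -50.36837937]
[226. 145. 278. 191.] [-90.97966339  15.05009565] behind [-53.27184594  86.05112609]
[407. 273. 444. 313.] [  3.84116111 -53.90073729] behind [54.05276397 38.86390081]
[356. 275. 394. 310.] [-24.7707287 -53.4887327] behind [26.00887554 33.17616769]
[310. 279. 331. 313.] [-55.70732434 -55.81871856] behind [-3.7227862 24.3144481]
```

View pics/s4.png

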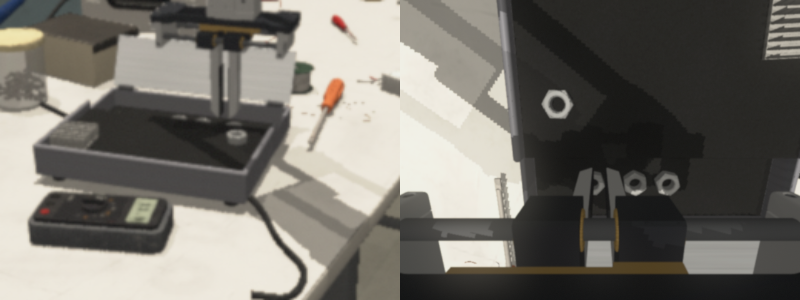

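The last nut is at tray (-91, 15), and three are in the trough.

Emit:
jog_arm([
  [0,0,0,0,0,28,10],
  [0,0,0,-12,22,0,10],
  [0,0,0,-13,22,0,10],
  [0,0,0,-14,21,0,10],
  [0,0,0,-14,21,0,10],
  [0,0,0,0,0,0,10],
  [0,0,0,0,0,-20,10],
  [0,0,0,0,0,-8,10],
  [0,0,0,0,0,0,10],
])

```text
time: 12.05
tool_pos: [0.4566, -0.0942, 0.14]
ee_rot: [-3.141, 0.001, 0.216]
wrist_force: [0.5, -0.5, -0.1]
width: 0.0099
```

Emit:
jog_arm([
  [0,0,0,2.1,-9.4,0,10],
  [0,0,0,2.1,-9.4,0,10],
  [0,0,0,2.1,-9.4,0,10],
  [0,0,0,2.1,-9.4,0,10],
  [0,0,0,2.1,-9.4,0,10],
  [0,0,0,2.1,-9.4,0,10],
  [0,0,0,2.1,-9.4,0,10],
  [0,0,0,2.1,-9.4,0,10],
  [0,0,0,2.1,-9.4,0,10],
  [0,0,0,2.1,-9.4,0,10],
  [0,0,0,0,0,0,10],
  [0,0,0,0,15,40,0],
])

```text
time: 13.55
tool_pos: [0.4758, -0.1725, 0.1774]
ee_rot: [-3.136, 0.007, 0.214]
wrist_force: [-0.1, -0.3, 0.6]
width: 0.0035
```

Run:
```python
from bench import *
from h import *
im=[]
tp=get_obs()["tool_pos"]; print(tp,tray(tp))
for n in ["wrist","top"]:
    a=snapshot(n)[:,:,::-1]; im.append(a)
    c=get_calibration(n)
    for d in look_for("nut_0",n):
        b=d["bbox"];w=ray(c,((b[0]+b[2])/2,(b[1]+b[3])/2),.02); print(n,np.round(b),tray(w),d["conf"])
a=cv2.resize(im[1][110:330,170:490],(400,300)); b=cv2.resize(im[0],(400,300))
cv2.imwrite("pics/s5.png",np.hstack([a,b]))
```

```text
[ 0.47581561 -0.17245095  0.1774404 ] [-88.80236249 -35.15420552]
wrist [391. 281. 428. 312.] [-11.58136086 -72.76818898] 0.87
wrist [435. 275. 472. 311.] [ 23.28195874 -70.03068712] 0.84
wrist [345. 280. 370. 310.] [-52.87650118 -71.94084149] 0.8
wrist [247.   4. 640. 438.] [  9.76806358 -11.98947334] 0.5
wrist [317. 279. 318. 312.] [-84.70148514 -72.06109325] 0.42
```

View pics/s5.png

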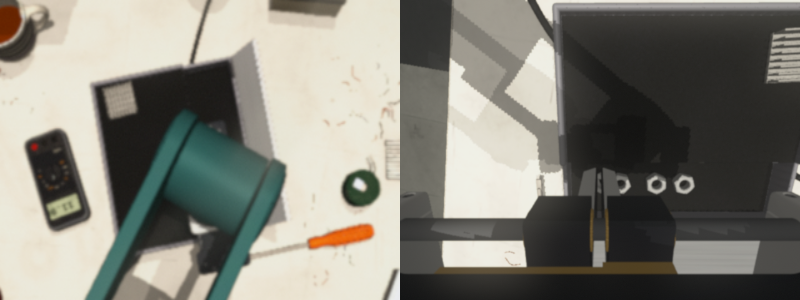

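All four nuts are at tray y ≈ -72. I'll lift, cross over the lid and come down outside it, with the tips staying well above the lid edge on the way over.

Emit:
jog_arm([
  [0,0,0,0,0,40,0],
  [0,0,0,0,0,32,0],
  [0,0,0,0,0,0,0],
  [0,0,0,18,-20,0,0],
  [0,0,0,30,-35,0,0],
  [0,0,0,30,-35,0,0],
  [0,0,0,30,-35,0,0],
  [0,0,0,0,0,0,0],
  [0,0,0,0,0,0,0],
])

```text
time: 14.88
tool_pos: [0.585, -0.2974, 0.2501]
ee_rot: [-3.138, 0.003, 0.216]
wrist_force: [0.4, -0.2, -0.0]
width: 0.0004
```

Run:
```python
from bench import *
from h import *
im=[]
tp=get_obs()["tool_pos"]; print(tp,tray(tp))
for n in ["wrist","scene"]:
    a=snapshot(n)[:,:,::-1]; im.append(a)
    c=get_calibration(n)
    for d in look_for("nut_0",n):
        b=d["bbox"];w=ray(c,((b[0]+b[2])/2,(b[1]+b[3])/2),.02); print(n,np.round(b),tray(w),d["conf"])
a=cv2.resize(im[1][120:370,130:460],(400,300)); b=cv2.resize(im[0],(400,300))
cv2.imwrite("pics/s6.png",np.hstack([a,b]))
```

```text
[ 0.58496562 -0.29735315  0.25011228] [  -8.74030091 -180.42756901]
wrist [290.  89. 321. 121.] [-20.00674222 -65.69865989] 0.98
wrist [332.  89. 358. 125.] [ 14.63373627 -66.98594418] 0.86
wrist [215.  86. 241. 119.] [-87.80263756 -63.49583455] 0.7
wrist [243.  93. 272. 120.] [-62.18744173 -66.63597136] 0.58
```

View pics/s6.png

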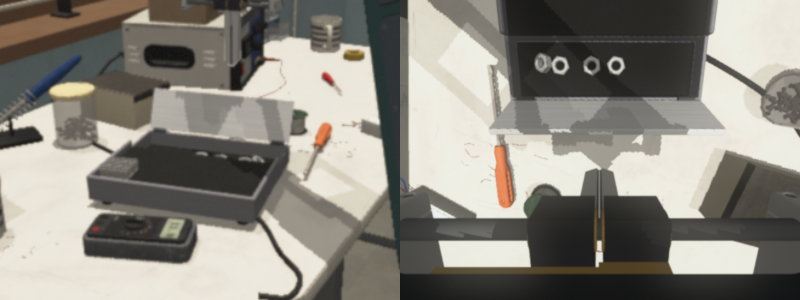

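All four nuts are in the trough, one of them leaning, at y -63 to -67. There is a box at the right in the wrist view, at about (460,320), so I'll check its clearance before going down.

Run:
```python
from bench import *
from h import *
c=get_calibration("wrist")
for p in [((735-400)*1.6,150*1.6),((690-400)*1.6,200*1.6),((695-400)*1.6,215*1.6)]:
    for z in (0,.08,.15): print(p,z,tray(ray(c,p,z)))
# lid edge in wrist: near (490..725,132)
for p in [((490-400)*1.6,132*1.6),((725-400)*1.6,130*1.6)]:
    print("lid",[tray(ray(c,p,z)).round(1) for z in (.105,.11,.115)])
c=get_calibration("top")
for p in [(540,10),(690,0),(540,20),(670,32)]:
    q=(p[0]/2.5+170,p[1]/2.5+110); print([tray(ray(c,q,z)).round() for z in (0,.1)])
```

```text
(536.0, 240.0) 0 [ 216.78461933 -192.89451202]
(536.0, 240.0) 0.08 [ 162.95635198 -172.57959078]
(536.0, 240.0) 0.15 [ 115.85661804 -154.8040347 ]
(464.0, 320.0) 0 [ 152.50248957 -283.78168198]
(464.0, 320.0) 0.08 [ 114.05906592 -241.71444934]
(464.0, 320.0) 0.15 [  80.42107022 -204.90562078]
(472.0, 344.0) 0 [ 164.74181747 -313.33472237]
(472.0, 344.0) 0.08 [ 123.36911709 -264.1944679 ]
(472.0, 344.0) 0.15 [  87.16800425 -221.19674523]
lid [array([-128.6, -146.3]), array([-125.9, -145.5]), array([-123.3, -144.6])]
lid [array([ 131.3, -143.5]), array([ 128.3, -142.7]), array([ 125.3, -141.9])]
[array([ 205., -199.]), array([ 172., -181.])]
[array([ 189., -324.]), array([ 157., -294.])]
[array([ 196., -197.]), array([ 164., -179.])]
[array([ 165., -301.]), array([ 135., -274.])]
```

Emit:
jog_arm([
  [0,0,0,0,0,-30,0],
  [0,0,0,0,0,-30,0],
  [0,0,0,0,0,-8,0],
  [0,0,0,0,0,0,0],
  [0,0,0,-1.8,8,0,0],
  [0,0,0,-1.8,8,0,0],
  [0,0,0,-1.8,8,0,0],
  [0,0,0,-1.8,8,0,0],
  [0,0,0,-1.8,8,0,0],
  [0,0,0,-1.8,8,0,0],
])

```text
time: 16.32
tool_pos: [0.5748, -0.2494, 0.1848]
ee_rot: [-3.142, -0.0, 0.216]
wrist_force: [-0.0, -0.6, 0.5]
width: 0.0005
```

Emit:
jog_arm([
  [0,0,0,-1.8,8,0,0],
  [0,0,0,-1.8,8,0,0],
  [0,0,0,-1.8,8,0,0],
  [0,0,0,-1.8,8,0,0],
  [0,0,0,-1.8,8,0,0],
  [0,0,0,-1.8,8,0,0],
  [0,0,0,0,0,0,0],
])

```text
time: 17.2
tool_pos: [0.564, -0.2011, 0.1847]
ee_rot: [-3.141, 0.0, 0.217]
wrist_force: [-0.2, 0.5, 0.2]
width: 0.0005
```

Run:
```python
from bench import *
from h import *
im=[]
tp=get_obs()["tool_pos"]; print(tp,tray(tp))
for n in ["wrist","scene"]:
    a=snapshot(n)[:,:,::-1]; im.append(a)
a=cv2.resize(im[1][120:370,130:460],(400,300)); b=cv2.resize(im[0],(400,300))
cv2.imwrite("pics/s7.png",np.hstack([a,b]))
```

```text
[ 0.5640162  -0.20107191  0.18468189] [ -8.71530375 -81.89354317]
```

View pics/s7.png

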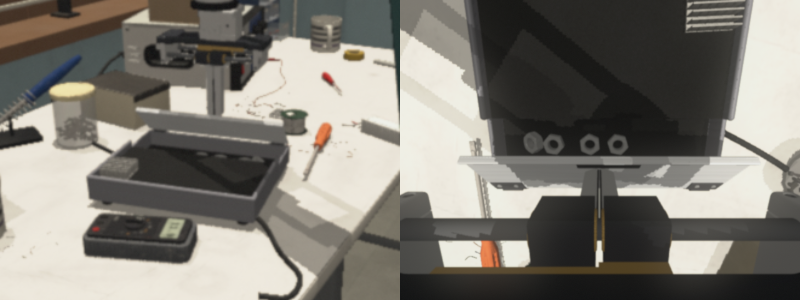

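The lid leans inward at roughly 50° with the finger behind it. Now I'll press it down along an arc.

Emit:
jog_arm([
  [0,0,0,-0.5,2.4,-5,0],
  [0,0,0,-0.5,2.4,-5,0],
  [0,0,0,-0.5,2.4,-5,0],
  [0,0,0,-0.5,2.4,-5,0],
  [0,0,0,-0.5,2.4,-5,0],
  [0,0,0,-0.5,2.4,-5,0],
  [0,0,0,-0.5,2.4,-5,0],
  [0,0,0,0,0,-5,0],
  [0,0,0,0,0,0,0],
])

```text
time: 18.42
tool_pos: [0.5604, -0.185, 0.144]
ee_rot: [-3.141, 0.001, 0.216]
wrist_force: [0.3, 0.4, -0.5]
width: 0.0009
```

Emit:
jog_arm([
  [0,0,0,0,0,-1,0],
  [0,0,0,0,0,-1,0],
  [0,0,0,0,0,-1,0],
  [0,0,0,0,0,0,0],
  [0,0,0,0,0,0,0],
])

```text
time: 19.05
tool_pos: [0.5607, -0.1852, 0.1417]
ee_rot: [3.142, -0.0, 0.216]
wrist_force: [-0.5, 0.4, -0.2]
width: 0.0004
```

Emit:
jog_arm([
  [0,0,0,0,0,-1,0],
  [0,0,0,0,0,-1,0],
  [0,0,0,0,0,0,0],
])

```text
time: 19.42
tool_pos: [0.5607, -0.1852, 0.1414]
ee_rot: [3.141, -0.001, 0.216]
wrist_force: [-2.0, 1.1, 6.1]
width: 0.0007
```

Emit:
jog_arm([
  [0,0,0,0,0,-1,0],
  [0,0,0,0,0,0,0],
  [0,0,0,0,0,0,0],
  [0,0,0,0,0,0,0],
])

```text
time: 19.92
tool_pos: [0.5607, -0.1852, 0.1414]
ee_rot: [3.141, -0.001, 0.216]
wrist_force: [-3.7, 1.2, 10.5]
width: 0.0006
```

Emit:
jog_arm([
  [0,0,0,0,0,5,0],
  [0,0,0,0,0,20,0],
  [0,0,0,0,0,50,0],
  [0,0,0,-40,-20,50,0],
  [0,0,0,-50,-20,40,0],
  [0,0,0,-50,-20,0,0],
  [0,0,0,-50,-20,0,0],
  [0,0,0,0,0,0,0],
  [0,0,0,0,0,0,0],
])

```text
time: 21.05
tool_pos: [0.3771, -0.2624, 0.2975]
ee_rot: [-3.142, -0.001, 0.216]
wrist_force: [0.5, 1.0, -0.3]
width: 0.0007
```

Run:
```python
from bench import *
from h import *
im=[]
o=get_obs();tp=o["tool_pos"]; print(tp,o["wrist_force"])
for n in ["top","scene"]:
    a=snapshot(n)[:,:,::-1]; im.append(a)
    for l in ["heat_sink","multimeter","solder_spool","screwdriver","lid","nut_0"]:
        print(n,l,[([round(float(x),1) for x in d["bbox"]],round(d["conf"],2)) for d in look_for(l,n)][:2])
a=cv2.resize(im[1][170:370,180:440],(400,300)); b=cv2.resize(im[0][110:330,170:490],(400,300))
cv2.imwrite("pics/s8.png",np.hstack([a,b]))
```

```text
[ 0.37708665 -0.26239492  0.29751732] [ 0.46400507  0.95313062 -0.3087539 ]
top heat_sink [([253.3, 172.5, 281.2, 197.0], 0.61)]
top multimeter [([189.1, 204.4, 240.9, 282.2], 0.76)]
top solder_spool [([444.9, 234.3, 474.1, 260.0], 0.9)]
top screwdriver [([358.0, 275.3, 468.3, 304.3], 0.88)]
top lid [([314.6, 153.3, 374.4, 285.9], 0.94), ([242.4, 150.8, 378.8, 297.4], 0.54)]
top nut_0 [([240.8, 149.1, 377.2, 297.6], 0.23)]
scene heat_sink [([211.7, 249.7, 244.6, 269.3], 0.91), ([365.5, 211.4, 383.6, 233.0], 0.69)]
scene multimeter [([196.9, 298.3, 289.8, 340.8], 0.56)]
scene solder_spool [([362.2, 211.9, 383.2, 234.5], 0.83)]
scene screwdriver [([375.9, 224.9, 403.6, 264.6], 0.55)]
scene lid [([241.0, 227.1, 368.7, 254.2], 0.98)]
scene nut_0 []
```

View pics/s8.png

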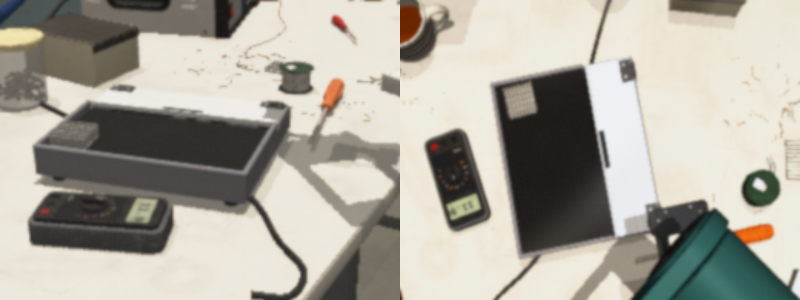

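```bash
python3 -c "
from bench import *
print(close_job())"
```

```text
the job is handed in; nothing more can be done
None
```

I swept all four nuts one by one over the deck's open edge into the trough. Then I pushed the lid over from outside and pressed it down to its stop. I handed the job in shortly after 21 s, with the arm clear of everything; no verdict was reported.

- **Nuts:** before I shut the lid, the wrist picture showed all four in the trough at tray y of about -63 to -67 mm. One was leaning, and I could not see the nuts again once the lid was down.
- **Lid:** it met a firm stop at about 10 N with the fingertips at z ≈ 44 mm, which matches the shut height. The last pictures show it lying flat over the trough.
- **Other objects:** in the top view, the boxes found for the heat sink, multimeter, spool and screwdriver differ from the start by no more than about 3 pixels (about 5 mm). That is within detector scatter and well inside the limits. In the side view the spool's box grew wider because the lid no longer hides part of it.

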